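Close the coolant filter with its bayonet cap

ROBOT

A 6-joint arm with a two-finger parallel gripper is mounted at the origin on the work surface. World frame = base frame: x ahead of the robot, y to its left, z up, the work surface at z = 0. Lengths are in m, angles in degrees, forces in N, time in s.
With the tool pointing down it reaches from about 0.4 to 0.825 m from the base axis. Payload 7 kg.
Tool frame: the origin (TCP) lies on the centre line of the jaws, within the pads' length; the fingertips stand 17 mm ahead of it and the grasp point (between the pads) lies 2 mm behind it; z points along the fingers, y is the direction in which the jaws open and shut (so a half turn about z gives the same grasp; the last joint's range is limited). The gripper opens to 88 mm and grips with 3 to 60 N. Pads are 19 mm wide; open, the fingers measure 130 mm over their backs; the gripper's body (78 mm by 193 mm) begins 47 mm behind the grasp point.
Start: joints at [90.59, 20.546, 0.682, 0, -70.136, -16.507], TCP at [0.185, 0.649, 0.244] pointing down, gripper open.
Joint ranges: [-176.03, 176.03], [-82.01, 121.73], [-58.28, 71.71], [-173.87, 95.51], [-174.79, -0.11], [-173.66, 173.66]. Speed limits (degrees/s): [136.94, 136.94, 172.46, 180, 180, 180].

INTERFACE

Orientations are given as [roll, pitch, yaw] about the fixed x, y, z axes, in that order (R = Rz(yaw) Ry(pitch) Rx(roll)).
In Python, from plant import telemetry, vision, close_job, recognise, silhouettes, place_of gives the robot as it stands.
- The arm moves only by the shell command python3 -m handwheel 'ROWS'. ROWS is JSON, a list that holds one entry, the list of rows, each a list of 5 numbers: the shift along the tool's x, y, z in m, then the turn about the tool's z in rad, then the closure, from 0 (fully open) to 1 (shut). In form: [[[tx, ty, tz, yaw, gripper], ...]]. A call has 1 to 20 rows; each row shifts and turns the commanded pose from where the row before left it, along the tool's axes as they then stand; what a row does not reach is not made up. A row lasts 1/12 s, in which the tool goes at most 41.7 mm and 7.16 degrees, less where a joint would pass 70% of its speed; a pose out of reach is approached as far as the arm can. A call with a gripper value outside its range is refused whole. The fingers move at their own pace and stop on an object; the grip force is fixed at half the most. Time passes only in rows, so rows that do not move let the fingers close. It gives the time, the measured TCP pose, the force and the opening at its end, in the units of the state.
- telemetry.get_obs(): the state, without advancing time (a new reading comes with each control period).
- vision.snapshot(name): name is "scene" or "top"; returns a dict with "color" (480x640x3 uint8, red, green, blue), "mtx" (3x3 intrinsics, pixels), "cam_to_world" (4x4, takes a point from camera to world coordinates). Camera axes: x right, y down, z forward; pixel columns grow to the right and rows downward; lengths in m; the calibration is good to about 2 mm. A picture is of the moment at which its call begins. There is no depth.
- close_job(): hands the job in, once; it reports no verdict.
Trained networks look in a picture, given as the dict that the camera call returned (one of the last four; its "shot" number tells which), for a name from the list of things; names that differ only in an ending like _2 or _b are one class to them, and where a whole thing is asked for, a point or a joint stands for the part that bears it (a point fixed in the world has none). Each returns a list of dicts, best first, with "conf" (0 to 1); they miss things now and then, are a little off and sometimes report something else, mostly with a low value. They report only what shows in the picture. A call takes as long as a camera call. They do not tell look-alikes from the thing itself.
- recognise(name, picture): "xy" ([column, row] in pixels, amid what is visible of it).
- silhouettes(name, picture): "region" (480x640 bool, what is visible of it) and "xy" ([column, row] in pixels, amid what is visible of it).
- place_of(name, picture): "xy" ([column, row] in pixels: a listed point, or the origin of a listed thing).
The state is a dict: "clock": time; "joint_pos": joint angles; "qvel": joint speeds; "tau": joint torques, N m; "tool_pos": TCP position; "orientation": TCP orientation; "force": force on the tool from outside, world axes, zero at the start; "moment": the same for the moment, N m; "opening": finger opening in m.
Only numpy, scipy, OpenCV 4.12 (cv2) and the standard library are available. Lean on these libraries where they do the work, as an engineer would, in place of code of your own. Each camera call takes 0.05 s, during which the arm holds its last target.

TASK

Close the coolant filter: set the lugged bayonet cap into the ring on the filter canister, push it in against the spring, turn it a quarter clockwise (seen from above) and let it spring up and click into its locked position, then let go of it. How the ring's entry notches are turned is not known beforehand: look or feel for them. Leave the other things on the bench where they are.

Things in the scene. Friction and masses are not known exactly. Their poses are not given: they have to be found in the camera images.
- cap: the bayonet cap, upright on the bench: aluminium plug of diameter 62, flat top 44 above the origin, foot tapering over the lowest 12 to diameter 48; two opposite side lugs along its +x and -x; a black grip bar on top. Origin: centre of its underside, z up its axis. A half turn looks and works the same. About 0.35 kg. The dust cap is another thing.
- cap_bar (a point): middle of the cap's grip bar, 64 above the cap's origin. The bar runs along the cap's x (parallel to the lugs): 60 long, 16 thick in y, 40 high, from the plug's top at 44 to 84 above the cap's origin
- cap_lug (a point): middle of the underside of the cap's +x lug, 34 from the axis and 20 above the cap's origin. Each lug is 12 wide, 8 high, its tip at radius 41; the other lies opposite
- filter: the fixed coolant filter: cream canister of diameter 106 on a 150 x 150 grey foot plate, open at the top, a brass pipe stub towards its +x. Origin on the bench on the canister's axis, z up. Its mouth is an aluminium bayonet ring, clamped on at an unknown angle: the line through the ring's two notches lies anywhere within 0.5 rad either way of this body's x axis
- filter_mouth (a point): centre of the ring's flat top face, 100 above the filter's origin. Bore diameter 67. Two opposite entry notches (19 wide, out to radius 44) are open at the top: seen from above, or felt by resting the lugs on the ring's face and turning until they drop in. Axes as the filter's, so they do not show the notches' angle
- spring_plate (a joint): how far the sprung plate in the canister is pushed down, m, 0 when free. The cap's foot meets it when the lugs' undersides are 5 below the ring's top face: 6 N there, 0.5 N more per mm. The lugs pass under the ring's roof when their undersides are 18 or more below the top face (plate 0.013); they bottom at 22
- filter_locked (a point): where the cap's origin sits when locked, 67 above the filter's origin, on its axis. From the entry the pushed-in cap turns clockwise seen from above to a stop at 1.5 to 1.75 rad; let go there, it springs up 5 into a pocket that stops it turning either way (lug undersides 13 below the ring's face). Part turned it stays 5 lower; not turned, it stands 8 higher
- dust_cap: plain push-on dust cap, NOT the one wanted: smooth round aluminium disc of diameter 68 and height 22 without any lugs, with a round black knob to 56 high; origin at the centre of its underside
- cartridge: used filter cartridge standing on end: pleated paper cylinder, diameter 54, height 90, black end discs; origin at the centre of its underside
- oil_bottle: white plastic bottle with black cap, diameter 58, height 150; origin at the centre of its underside
- wrench: steel open-ended wrench lying on the bench, 180 long along its x; origin about mid-length at its underside
- brush: bench brush lying on the bench, 200 long along its x; origin about mid-length at its underside
- flange: turned steel flange, disc of diameter 90 and 14 thick with a hub of diameter 48 to 34 high; origin at the centre of its underside
Not all that is in view belongs to the job. Leave any green or orange look-alike of the cap alone.

How it is judged:
By the outcome, as a careful person would: the job done as asked, in the order asked, and still so for the second after the job is handed in, with the robot touching nothing.
It also fails if it takes over 70 s, if anything falls off the work surface, if the arm or the gripper's body presses on something with over 40 N, if the wrist force passes 120 N, or if a joint passes its speed limit or range.

## Working session

There is one attempt and no reset: what is moved stays moved. The work goes in short steps, Python scripts to look and compute and a shell command to move; the robot and the scene stay as the last step left them, time stands still between calls to the robot, and variables do not carry over. Pictures are saved under pics/ and viewed, and the job is handed in when it is done.

```bash
ls; mkdir -p pics
python3 - <<'E'
from plant import telemetry, vision
import cv2
print(telemetry.get_obs())
for n in ("scene","top"):
    p=vision.snapshot(n); cv2.imwrite(f"pics/{n}0.png",p["color"][:,:,::-1]); print(n,p["mtx"],p["cam_to_world"],p["shot"])
E
```

```text
pics
{'clock': 0.0, 'joint_pos': array([ 9.05893805e+01,  2.05928085e+01,  6.34321364e-01, -2.00321761e-02,
       -7.01359745e+01, -1.65066527e+01]), 'qvel': array([ 0.00141675,  0.0642871 , -0.09900128,  0.03543718, -0.03242919,
        0.02184319]), 'tau': array([ 2.65533549e-05, -5.82722855e+01,  2.93049735e+01,  6.99717119e+00,
        6.90073881e-03, -1.52175321e-04]), 'tool_pos': array([0.18501852, 0.6486729 , 0.2426116 ]), 'orientation': array([ 1.79904080e+02, -8.78635626e-03, -1.59240871e+01]), 'force': array([ 0.59023803,  0.33897781, -0.8030808 ]), 'moment': array([-0.00154315, -0.00585283, -0.00772865]), 'opening': 0.08770184354788892}
scene [[478.93209228   0.         318.0292422 ]
 [  0.         478.93209228 234.95191392]
 [  0.           0.           1.        ]] [[ 0.88684214  0.28680218 -0.36229205  0.97153483]
 [ 0.46197325 -0.53408038  0.70805287 -0.83129487]
 [ 0.00957803 -0.79530036 -0.60613992  0.81105215]
 [ 0.          0.          0.          1.        ]] 1
top [[453.43758746   0.         320.14180325]
 [  0.         453.43758746 240.32340076]
 [  0.           0.           1.        ]] [[ 0.01931311 -0.98330158  0.18095579  0.34813789]
 [-0.99977634 -0.02055365 -0.00498269 -0.0336221 ]
 [ 0.00861879 -0.18081908 -0.98347861  1.16646159]
 [ 0.          0.          0.          1.        ]] 2
```

View pics/scene0.png

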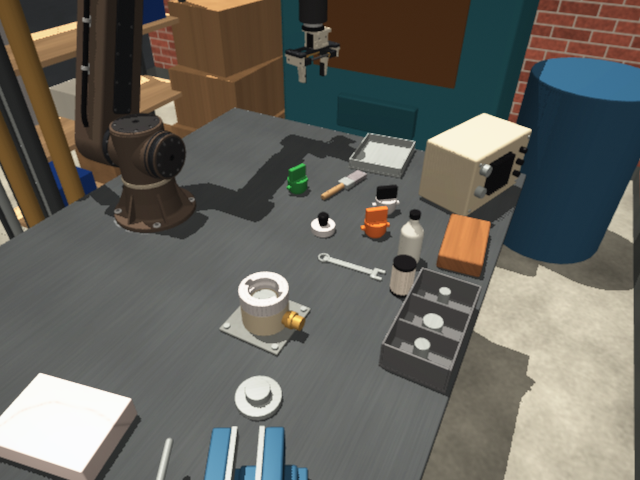

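View pics/top0.png

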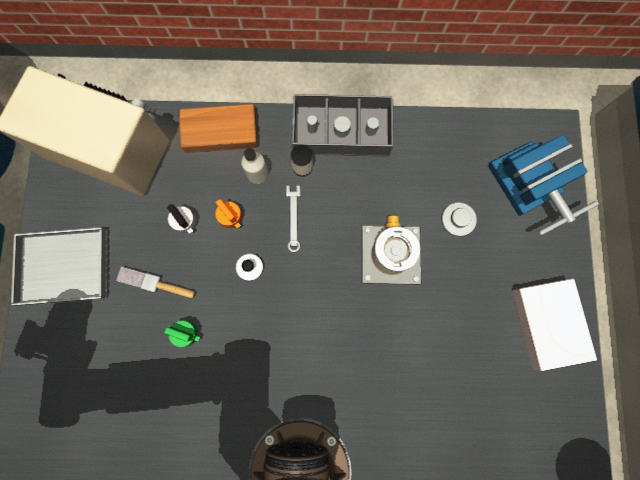

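```bash
cat > h.py <<'E'
import numpy as np, cv2
def ray(p,xy):
    u=np.array([[xy]],float); K=p["mtx"]
    d=np.array([(xy[0]-K[0,2])/K[0,0],(xy[1]-K[1,2])/K[1,1],1.]); T=p["cam_to_world"]
    return T[:3,3],T[:3,:3]@d
def at_z(p,xy,z):
    o,d=ray(p,xy); return o+d*(z-o[2])/d[2]
def proj(p,X):
    T=p["cam_to_world"]; c=T[:3,:3].T@(np.asarray(X,float)-T[:3,3]); q=p["mtx"]@c; return q[:2]/q[2]
def tri(p1,x1,p2,x2):
    o1,d1=ray(p1,x1);o2,d2=ray(p2,x2); d1=d1/np.linalg.norm(d1); d2=d2/np.linalg.norm(d2)
    A=np.stack([d1,-d2],1); s=np.linalg.lstsq(A,o2-o1,rcond=None)[0]
    a=o1+s[0]*d1;b=o2+s[1]*d2; return (a+b)/2,np.linalg.norm(a-b)
E
python3 - <<'E'
from plant import telemetry, vision, place_of
import cv2; from h import *
s=vision.snapshot("scene"); t=vision.snapshot("top")
for n,z in (("cap",0),("cap_bar",.064),("cap_lug",.02),("filter",0),("filter_mouth",.1),("filter_locked",.067)):
    for k,p in (("scene",s),("top",t)):
        for r in place_of(n,p)[:3]: print(n,k,np.round(r["xy"],1),round(r["conf"],2),np.round(at_z(p,r["xy"],z),4))
for p,n,boxes in ((s,"s",[(240,265),(362,170)]),(t,"t",[(365,215),(150,185)])):
    for i,(x,y) in enumerate(boxes):
        c=p["color"][y:y+70,x:x+70,::-1]; cv2.imwrite(f"pics/z{n}{i}.png",cv2.resize(c,(560,560),interpolation=cv2.INTER_CUBIC))
a=[cv2.imread(f"pics/z{n}{i}.png") for n,i in (("t",0),("t",1),("s",0),("s",1))]
cv2.imwrite("pics/m1.png",cv2.resize(np.hstack(a[:2]),(800,400))); cv2.imwrite("pics/m2.png",cv2.resize(np.hstack(a[2:]),(800,400)))
E
```

```text
cap scene [300.7 188. ] 0.77 [0.3232 0.31   0.    ]
cap scene [371.4 231.6] 0.7 [0.6124 0.2013 0.    ]
cap scene [381.8 209.5] 0.65 [0.5975 0.319  0.    ]
cap top [230.3 215.4] 0.77 [0.6246 0.1987 0.    ]
cap top [184.  332.1] 0.7 [0.3209 0.2983 0.    ]
cap top [183.9 222.6] 0.66 [0.6026 0.3193 0.    ]
cap_bar scene [297.5 173.9] 0.93 [0.3255 0.2872 0.064 ]
cap_bar scene [386.5 189.7] 0.58 [0.6011 0.3318 0.064 ]
cap_bar top [223.7 209.9] 0.92 [0.6232 0.2032 0.064 ]
cap_bar top [174.6 216.1] 0.57 [0.6047 0.3243 0.064 ]
cap_bar top [179.9 336.2] 0.57 [0.3127 0.2891 0.064 ]
cap_lug scene [397.6 201.5] 0.9 [0.6329 0.3533 0.02  ]
cap_lug scene [386.  224.3] 0.89 [0.6444 0.2271 0.02  ]
cap_lug scene [309.  179.1] 0.72 [0.3362 0.3418 0.02  ]
cap_lug top [222.4 206.8] 0.92 [0.6424 0.2165 0.02  ]
cap_lug top [170.3 329. ] 0.87 [0.3282 0.327  0.02  ]
cap_lug top [174.4 210.6] 0.8 [0.6296 0.3402 0.02  ]
filter scene [264.8 321.4] 0.66 [ 0.5296 -0.226   0.    ]
filter scene [401.8 290.9] 0.24 [0.7696 0.0136 0.    ]
filter scene [351.7 267.7] 0.23 [0.627 0.034 0.   ]
filter top [391.9 253.2] 0.83 [ 0.5326 -0.2271  0.    ]
filter_mouth scene [264.6 289.5] 0.84 [ 0.5348 -0.2243  0.1   ]
filter_mouth top [394.6 247.7] 0.67 [ 0.5302 -0.2171  0.1   ]
filter_mouth top [256.5 174. ] 0.23 [0.7066 0.1203 0.1   ]
filter_locked scene [265.2 302.4] 0.66 [ 0.5373 -0.2293  0.067 ]
filter_locked top [395.8 248.3] 0.82 [ 0.5344 -0.2257  0.067 ]
```

```bash
ls pics
```

```text
m1.png
m2.png
scene0.png
top0.png
zs0.png
zs1.png
zt0.png
zt1.png
```

View pics/m1.png

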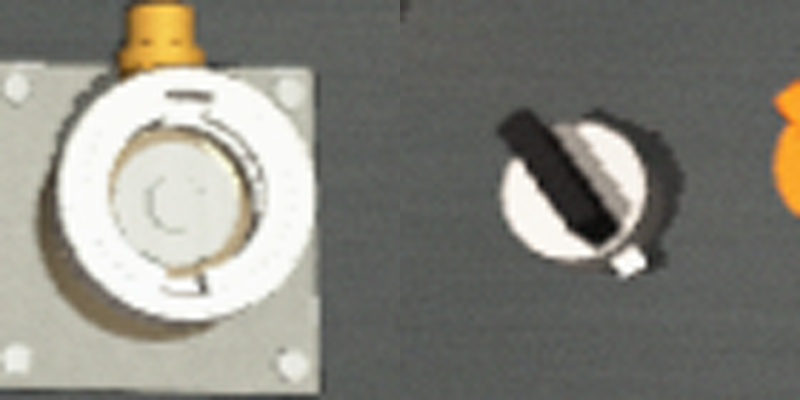

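View pics/m2.png

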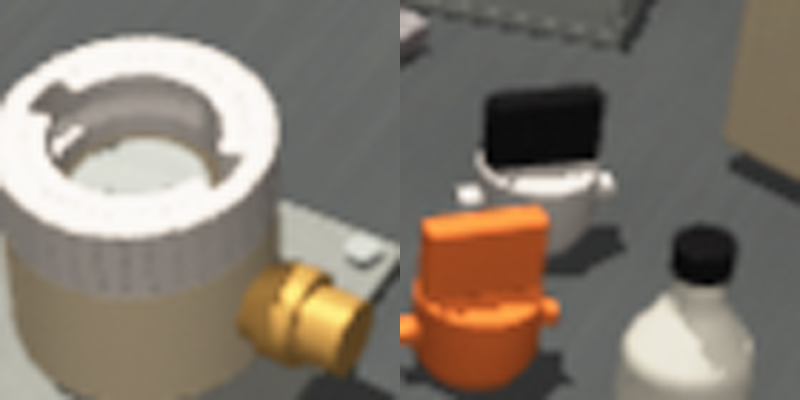

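Run:
```python
from plant import telemetry, vision, place_of
import cv2; from h import *
s=vision.snapshot("scene"); t=vision.snapshot("top")
def rect(p,c,z,half=.07,n=400):
    P=[[c[0]+dx,c[1]+dy,z] for dx,dy in ((half,half),(half,-half),(-half,-half),(-half,half))]  # up=+x, left=+y
    src=np.float32([proj(p,X) for X in P]); dst=np.float32([[0,0],[n,0],[n,n],[0,n]])
    M=cv2.getPerspectiveTransform(src,dst); return cv2.warpPerspective(p["color"],M,(n,n),flags=cv2.INTER_CUBIC)
out=[]
for p in (s,t):
    im=rect(p,(.533,-.225),.1)[:,:,::-1].astype(float)
    im=255*(np.clip(im,0,255)/255)**1.7
    im=im.astype(np.uint8).copy()
    cv2.circle(im,(200,200),int(33.5/70*200),(0,0,255),1);cv2.circle(im,(200,200),int(44/70*200),(0,255,0),1)
    out.append(im)
cv2.imwrite("pics/ring.png",np.hstack(out))
out=[]
for p in (s,t):
    im=rect(p,(.602,.325),.084,.05)[:,:,::-1].copy(); cv2.circle(im,(200,200),3,(0,0,255),-1)
    out.append(im)
cv2.imwrite("pics/bar.png",np.hstack(out))
```

```text
(no output)
```

View pics/ring.png

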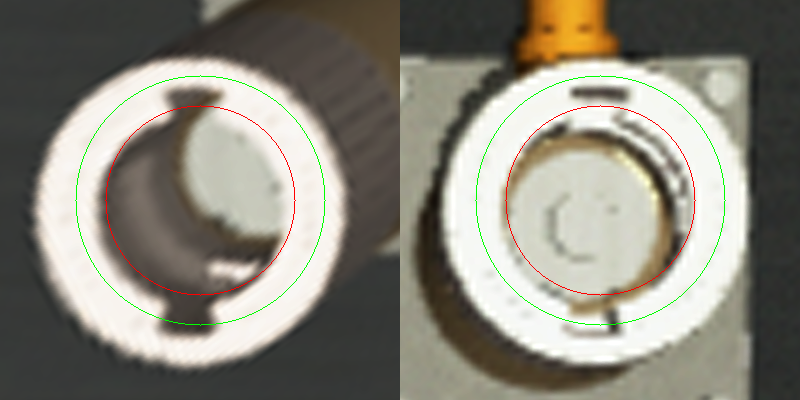

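View pics/bar.png

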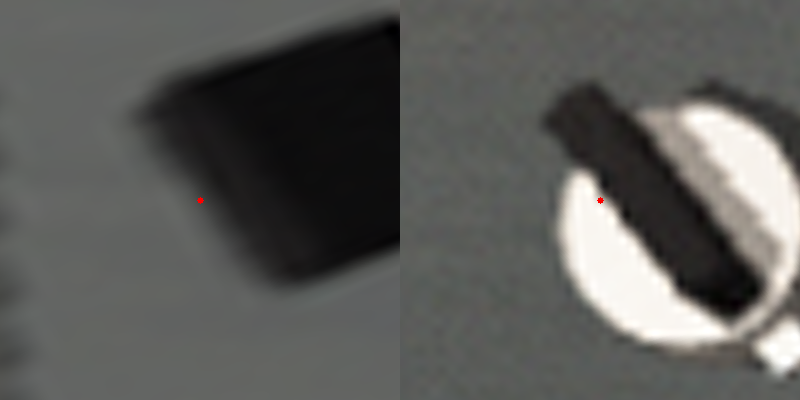

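```bash
cat > fit.py <<'E'
from plant import vision, telemetry
from h import *
from scipy.optimize import minimize
def fitbar(x0,zb=0.0,half=.09,thr=45,dz=0):
    s=vision.snapshot("scene"); t=vision.snapshot("top")
    obs=[]
    for p in (s,t):
        q=proj(p,[x0[0],x0[1],zb+.064]); u,v=int(q[0])-22,int(q[1])-22
        c=p["color"][v:v+44,u:u+44].max(2).astype(float)
        d=np.clip((75-c)/45,0,1)
        c8=cv2.resize(d,None,fx=8,fy=8,interpolation=cv2.INTER_LINEAR)
        obs.append((p,u,v,c8))
    def ren(par):
        x,y,a=par; out=[]
        for p,u,v,c in obs:
            P=[]
            for i in (-.03,.03):
                for j in (-.008,.008):
                    for k in (.044,.084):
                        P.append(proj(p,[x+i*np.cos(a)-j*np.sin(a),y+i*np.sin(a)+j*np.cos(a),zb+k]))
            P=((np.array(P)-[u,v]+.5)*8*16).astype(np.int32)
            m=np.zeros(c.shape,np.uint8); cv2.fillConvexPoly(m,cv2.convexHull(P),1,shift=4); out.append(m)
        return out
    def cost(par): return sum(np.abs(m-o[3]).sum() for m,o in zip(ren(par),obs))
    best=None
    for a in np.arange(-1.5,1.6,.25):
        r=minimize(cost,[x0[0],x0[1],a],method="Nelder-Mead",options=dict(initial_simplex=np.array([[x0[0],x0[1],a],[x0[0]+.006,x0[1],a],[x0[0],x0[1]+.006,a],[x0[0],x0[1],a+.2]])))
        if best is None or r.fun<best.fun: best=r
    im=[]
    for m,o in zip(ren(best.x),obs):
        g=(o[3]*200).astype(np.uint8); g=cv2.merge([g,g,m*200]); im.append(g)
    cv2.imwrite("pics/fit.png",np.hstack(im))
    return best.x,best.fun/64,[o[3].sum()/64 for o in obs]
E
python3 - <<'E'
from fit import *
for i in range(2):
    r=fitbar((.603,.322)); print(r, np.degrees(r[0][2]))
print(telemetry.get_obs()["clock"])
E
```

```text
(array([0.60610755, 0.31788254, 0.72584263]), np.float64(201.03279622395837), [np.float64(282.02222222222224), np.float64(181.22222222222223)]) 41.587719107744604
(array([0.60649083, 0.31786342, 0.72867125]), np.float64(200.20012749565973), [np.float64(282.1111111111111), np.float64(180.3777777777778)]) 41.749787371779476
1.1
```

View pics/fit.png

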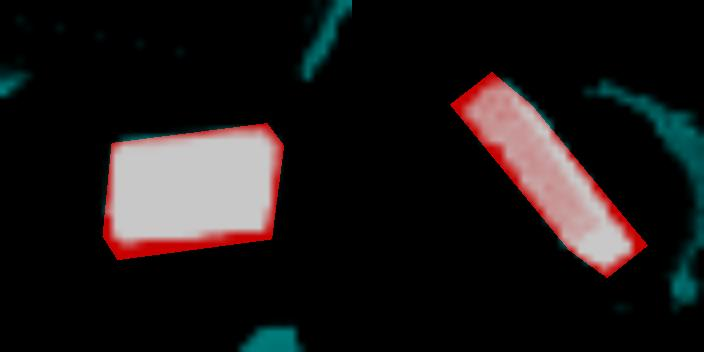

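```bash
cat > go.py <<'E'
import sys; from plant import telemetry; from h import *
from scipy.spatial.transform import Rotation as Rn
def todo(x,y,z,yaw=None):
    o=telemetry.get_obs(); R=Rn.from_euler("xyz",o["orientation"],degrees=True).as_matrix()
    d=R.T@(np.array([x,y,z])-o["tool_pos"])
    print("t",round(o["clock"],2),"pos",np.round(o["tool_pos"],4),"ori",np.round(o["orientation"],2),"q",np.round(o["joint_pos"],1),"F",np.round(o["force"],1),"M",np.round(o["moment"],2),"op",round(o["opening"],4))
    print("shift",np.round(d,4), "yaw", None if yaw is None else round(float(np.radians((o["orientation"][2]-yaw+180)%360-180)),4))
if __name__=="__main__": todo(*map(float,sys.argv[1:]))
E
python3 go.py .606 .318 .16 41.65
python3 -m handwheel '[[[0,0,0,-0.1,0],[0,0,0,-0.1,0],[0,0,0,-0.1,0],[0,0,0,-0.1,0],[0,0,0,-0.1,0],[0,0,0,-0.1,0],[0,0,0,-0.1,0],[0,0,0,-0.1,0],[0,0,0,-0.1,0],[0,0,0,-0.1,0],[0,0,0,0,0],[0,0,0,0,0]]]'
python3 go.py .606 .318 .2 41.65
```

```text
t 1.1 pos [0.1851 0.6491 0.2436] ori [-180.     -0.    -15.92] q [ 90.6  20.5   0.7   0.  -70.1 -16.5] F [ 0.5 -0.  -0. ] M [ 0.02  0.   -0.01] op 0.0874
shift [0.4955 0.203  0.0836] yaw -1.0047
clock: 2.1
tool_pos: [0.1851, 0.6491, 0.2436]
orientation: [-180.0, 0.0, 41.2]
force: [0.1, 0.9, -0.7]
opening: 0.0875
t 2.1 pos [0.1851 0.6491 0.2436] ori [-180.     0.    41.2] q [ 90.6  20.5   0.7  -0.  -70.1  40.6] F [ 0.1  0.9 -0.7] M [-0.07 -0.01  0.04] op 0.0875
shift [0.0986 0.5264 0.0436] yaw -0.0078
```

```bash
python3 -m handwheel '[[[0.0049,0.0263,0.002,-0.0078,0],[0.0049,0.0263,0.002,0,0],[0.0049,0.0263,0.002,0,0],[0.0049,0.0263,0.002,0,0],[0.0049,0.0263,0.002,0,0],[0.0049,0.0263,0.002,0,0],[0.0049,0.0263,0.002,0,0],[0.0049,0.0263,0.002,0,0],[0.0049,0.0263,0.002,0,0],[0.0049,0.0263,0.002,0,0],[0.0049,0.0263,0.002,0,0],[0.0049,0.0263,0.002,0,0],[0.0049,0.0263,0.002,0,0],[0.0049,0.0263,0.002,0,0],[0.0049,0.0263,0.002,0,0],[0.0049,0.0263,0.002,0,0],[0.0049,0.0263,0.002,0,0],[0.0049,0.0263,0.002,0,0],[0.0049,0.0263,0.002,0,0],[0.0049,0.0263,0.002,0,0]]]'
python3 -m handwheel '[[[0,0,0,0,0],[0,0,0,0,0],[0,0,0,0,0]]]'
python3 go.py .606 .318 .12 41.65
python3 - <<'E'
from plant import vision
import cv2,numpy as np
s=vision.snapshot("scene");t=vision.snapshot("top")
cv2.imwrite("pics/a.png",np.hstack([cv2.resize(s["color"][110:260,300:450,::-1],(400,400)),cv2.resize(t["color"][140:290,100:250,::-1],(400,400))]))
E
```

```text
clock: 3.77
tool_pos: [0.6098, 0.3214, 0.2035]
orientation: [180.0, -0.0, 41.6]
force: [-0.9, 1.1, -1.1]
opening: 0.0875
clock: 4.02
tool_pos: [0.6087, 0.3222, 0.2034]
orientation: [-180.0, 0.0, 41.7]
force: [-0.5, -0.4, 0.1]
opening: 0.0876
t 4.02 pos [0.6087 0.3222 0.2034] ori [-1.800e+02  2.000e-02  4.168e+01] q [ 44.1  23.2  -0.6  -0.  -66.2  87.6] F [-0.5 -0.4  0.1] M [-0.01 -0.04  0.02] op 0.0876
shift [-0.0048  0.0014  0.0834] yaw 0.0005
```

View pics/a.png

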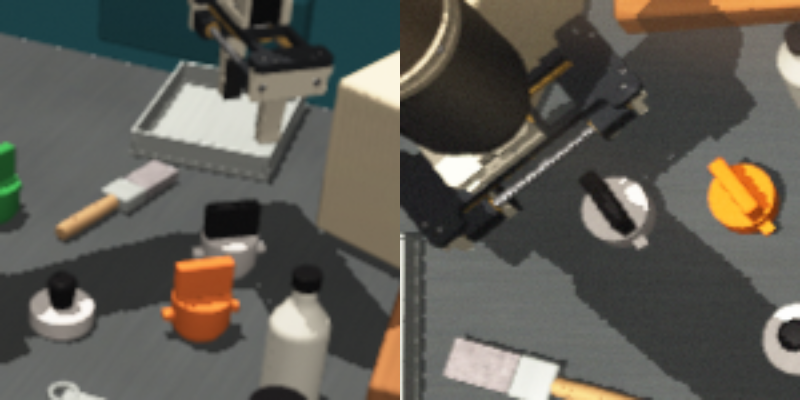

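Run:
```python
from plant import vision
from h import *
s=vision.snapshot("scene");t=vision.snapshot("top")
for p in (s,t): print(proj(p,[.6082,.3222,.1864]),proj(p,[.6082,.3222,.2034+.035]),proj(p,[.606,.318,.064]))
```

```text
[391.90133076 154.29537928] [393.88278813 137.04398407] [386.36524181 192.32377912]
[158.75973389 201.76287787] [150.35694512 195.25410216] [177.15606197 215.65193911]
```

```bash
python3 -m handwheel '[[[-0.0024,0.0007,0.0083,0,0],[-0.0024,0.0007,0.01,0,0],[0,0,0.01,0,0],[0,0,0.01,0,0],[0,0,0.01,0,0],[0,0,0.01,0,0],[0,0,0.01,0,0],[0,0,0.01,0,0],[0,0,0.01,0,0],[0,0,0.01,0,0],[0,0,0.01,0,0],[0,0,0.01,0,0],[0,0,0,0,0],[0,0,0,0,0]]]'
python3 go.py .606 .318 .0625 41.65
```

```text
clock: 5.38
tool_pos: [0.6059, 0.3178, 0.0845]
orientation: [180.0, 0.1, 41.8]
force: [-0.0, -0.1, 0.9]
opening: 0.0876
t 5.38 pos [0.6059 0.3178 0.0845] ori [1.7999e+02 8.0000e-02 4.1830e+01] q [ 44.   28.7  -8.7   0.  -52.7  87.9] F [-0.  -0.1  0.9] M [-0.05 -0.1   0.03] op 0.0876
shift [ 0.0002 -0.0001  0.022 ] yaw 0.0031
```

Run:
```python
from plant import vision
import cv2,numpy as np
s=vision.snapshot("scene");t=vision.snapshot("top")
cv2.imwrite("pics/b.png",np.hstack([cv2.resize(s["color"][130:230,330:430,::-1],(400,400)),cv2.resize(t["color"][150:250,120:220,::-1],(400,400))]))
```

```text
(no output)
```

View pics/b.png

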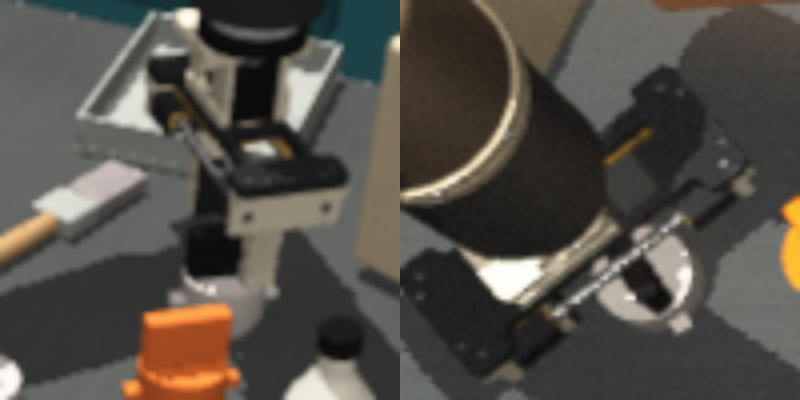

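```bash
python3 -m handwheel '[[[0,0,0.006,0.002,0],[0,0,0.006,0,0],[0,0,0.005,0,0],[0,0,0.004,0,0],[0,0,0,0,0],[0,0,0,0,0]]]'
python3 go.py .606 .318 .0625 41.65
python3 -m handwheel '[[[0,0,0,0,1],[0,0,0,0,1],[0,0,0,0,1],[0,0,0,0,1],[0,0,0,0,1],[0,0,0,0,1],[0,0,0,0,1],[0,0,0,0,1],[0,0,0,0,1],[0,0,0,0,1],[0,0,0,0,1],[0,0,0,0,1]]]'
python3 go.py .606 .318 .0625 41.65
```

```text
clock: 5.98
tool_pos: [0.606, 0.3179, 0.0638]
orientation: [180.0, 0.0, 41.7]
force: [-0.7, -0.3, 0.1]
opening: 0.0874
t 5.98 pos [0.606  0.3179 0.0638] ori [1.7999e+02 5.0000e-02 4.1710e+01] q [ 44.   29.9  -9.7   0.  -50.5  87.8] F [-0.7 -0.3  0.1] M [-0.01 -0.07 -0.03] op 0.0874
shift [ 0.0001 -0.0001  0.0013] yaw 0.0011
clock: 6.98
tool_pos: [0.6062, 0.3181, 0.0643]
orientation: [180.0, 0.0, 41.7]
force: [0.8, -0.4, -1.5]
opening: 0.016
t 6.98 pos [0.6062 0.3181 0.0643] ori [180.     0.    41.71] q [ 44.   29.9  -9.7   0.  -50.5  87.8] F [ 0.8 -0.4 -1.5] M [-0.04 -0.01  0.05] op 0.016
shift [-0.0002 -0.0001  0.0018] yaw 0.0011
```

```bash
python3 -m handwheel '[[[0,0,-0.007,0,1],[0,0,-0.015,0,1],[0,0,-0.015,0,1],[0,0,-0.015,0,1],[0,0,-0.015,0,1],[0,0,-0.015,0,1],[0,0,-0.015,0,1],[0,0,-0.015,0,1],[0,0,-0.015,0,1],[0,0,-0.015,0,1],[0,0,-0.015,0,1],[0,0,-0.008,0,1],[0,0,0,0,1],[0,0,0,0,1]]]'
python3 go.py .606 .318 .0625 -1.6
python3 - <<'E'
from plant import vision
import cv2,numpy as np
s=vision.snapshot("scene");t=vision.snapshot("top")
cv2.imwrite("pics/c.png",np.hstack([cv2.resize(s["color"][60:220,310:470,::-1],(400,400)),cv2.resize(t["color"][120:280,80:240,::-1],(400,400))]))
E
```

```text
clock: 8.15
tool_pos: [0.6059, 0.3181, 0.229]
orientation: [-180.0, -0.0, 41.7]
force: [-0.1, -0.5, -4.3]
opening: 0.0158
t 8.15 pos [0.6059 0.3181 0.229 ] ori [-179.97   -0.     41.7 ] q [ 44.   21.9   0.8  -0.  -68.9  87.8] F [-0.1 -0.5 -4.3] M [-0.06  0.03  0.05] op 0.0158
shift [1.000e-04 2.000e-04 1.665e-01] yaw 0.7558
```

View pics/c.png

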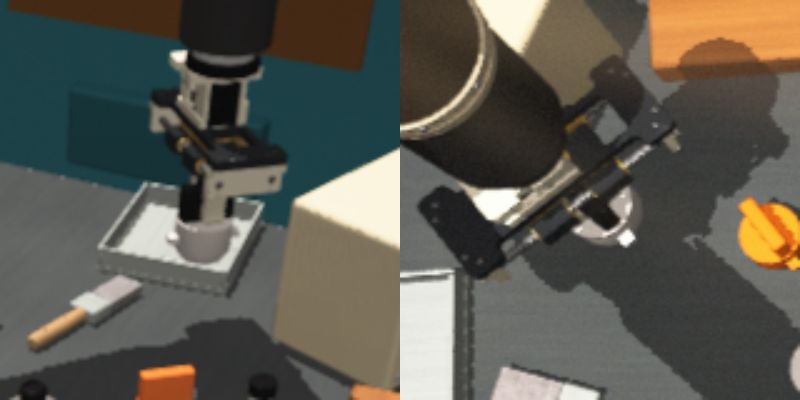

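```bash
python3 -m handwheel '[[[0,0,0,0.084,1],[0,0,0,0.084,1],[0,0,0,0.084,1],[0,0,0,0.084,1],[0,0,0,0.084,1],[0,0,0,0.084,1],[0,0,0,0.084,1],[0,0,0,0.084,1],[0,0,0,0.084,1],[0,0,0,0,1],[0,0,0,0,1],[0,0,0,0,1]]]'
python3 go.py .529 -.2224 .229 -1.6
```

```text
clock: 9.25
tool_pos: [0.6059, 0.318, 0.2285]
orientation: [180.0, 0.0, -1.4]
force: [0.2, -0.5, -3.1]
opening: 0.0159
t 9.25 pos [0.6059 0.318  0.2285] ori [ 1.7996e+02  5.0000e-02 -1.4500e+00] q [ 44.   22.    0.8  -0.  -68.9  44.6] F [ 0.2 -0.5 -3.1] M [-0.01 -0.01  0.02] op 0.0159
shift [-0.0633  0.5421 -0.    ] yaw 0.0027
```

```bash
python3 -m handwheel '[[[-0.0032,0.01,0,0,1],[-0.0032,0.028,0,0,1],[-0.0032,0.029,0,0,1],[-0.0032,0.029,0,0,1],[-0.0032,0.029,0,0,1],[-0.0032,0.029,0,0,1],[-0.0032,0.029,0,0,1],[-0.0032,0.029,0,0,1],[-0.0032,0.029,0,0,1],[-0.0032,0.029,0,0,1],[-0.0032,0.029,0,0,1],[-0.0032,0.029,0,0,1],[-0.0032,0.029,0,0,1],[-0.0032,0.029,0,0,1],[-0.0032,0.029,0,0,1],[-0.0032,0.029,0,0,1],[-0.0032,0.029,0,0,1],[-0.0032,0.029,0,0,1],[-0.0032,0.028,0,0,1],[-0.0032,0.012,0,0,1]]]'
python3 -m handwheel '[[[0,0,0,0,1],[0,0,0,0,1],[0,0,0,0,1]]]'
python3 go.py .529 -.2224 .229 -1.6
python3 - <<'E'
from plant import vision
import cv2,numpy as np
s=vision.snapshot("scene");t=vision.snapshot("top")
cv2.imwrite("pics/d.png",np.hstack([cv2.resize(s["color"][180:340,190:350,::-1],(400,400)),cv2.resize(t["color"][160:320,320:480,::-1],(400,400))]))
E
```

```text
clock: 10.92
tool_pos: [0.5259, -0.2248, 0.2293]
orientation: [180.0, 0.0, -1.6]
force: [0.5, -0.3, -3.1]
opening: 0.0161
clock: 11.17
tool_pos: [0.5269, -0.2216, 0.2293]
orientation: [-180.0, -0.0, -1.6]
force: [0.6, -1.0, -3.5]
opening: 0.0156
t 11.17 pos [ 0.5269 -0.2216  0.2293] ori [-1.7999e+02 -1.0000e-02 -1.5800e+00] q [ -3.2  11.4 -13.9  -0.  -64.7  91.6] F [ 0.6 -1.  -3.5] M [-0.04 -0.01 -0.01] op 0.0156
shift [0.0022 0.0008 0.0003] yaw 0.0004
```

View pics/d.png

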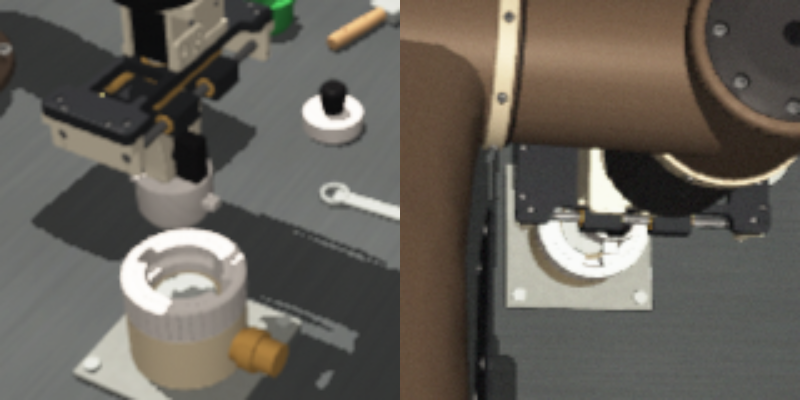

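Run:
```python
from plant import telemetry, vision
from h import *
s=vision.snapshot("scene")
def rect(p,c,z,half=.07,n=400):
    P=[[c[0]+dx,c[1]+dy,z] for dx,dy in ((half,half),(half,-half),(-half,-half),(-half,half))]
    src=np.float32([proj(p,X) for X in P])+.0; dst=np.float32([[0,0],[n,0],[n,n],[0,n]])
    return cv2.warpPerspective(p["color"],cv2.getPerspectiveTransform(src,dst),(n,n),flags=cv2.INTER_CUBIC)
c=(.529,-.2224)
im=rect(s,c,.1)[:,:,::-1].copy()
k=200/.07
for r,col in ((.0335,(0,0,255)),(.044,(0,255,0)),(.054,(255,0,0))): cv2.circle(im,(200,200),int(r*k),col,1)
a=np.radians(-1.6)
for sgn in (-1,1):
  for w in (-.0095,.0095):
    f=lambda r:(int(200-k*(r*sgn*np.sin(a)+w*np.cos(a))),int(200-k*(r*sgn*np.cos(a)-w*np.sin(a))))
    cv2.line(im,f(.033),f(.044),(255,0,255),1)
# cap overlay
o=telemetry.get_obs(); T=o["tool_pos"]; zb=T[2]-.0643; ya=np.radians(o["orientation"][2])
x0,y0,w=190,180,160; S=400/w
b=cv2.resize(s["color"][y0:y0+w,x0:x0+w,::-1],(400,400),interpolation=cv2.INTER_CUBIC)
def P(X): q=(proj(s,X)-[x0,y0]+.5)*S; return tuple(int(v) for v in q)
th=np.linspace(0,2*np.pi,60)
for r,z in ((.024,0),(.031,.012),(.031,.044)):
    for t in th: cv2.circle(b,P([T[0]+r*np.cos(t),T[1]+r*np.sin(t),zb+z]),0,(0,0,255),1)
R=lambda i,j:(T[0]+i*np.cos(ya)-j*np.sin(ya),T[1]+i*np.sin(ya)+j*np.cos(ya))
for sgn in (-1,1):
    for z in (.02,.028):
        for j in (-.006,.006): cv2.line(b,P([*R(sgn*.031,j),zb+z]),P([*R(sgn*.041,j),zb+z]),(0,255,0),1)
        cv2.line(b,P([*R(sgn*.041,-.006),zb+z]),P([*R(sgn*.041,.006),zb+z]),(0,255,0),1)
cv2.imwrite("pics/e.png",np.hstack([im,b]))
```

```text
(no output)
```

View pics/e.png

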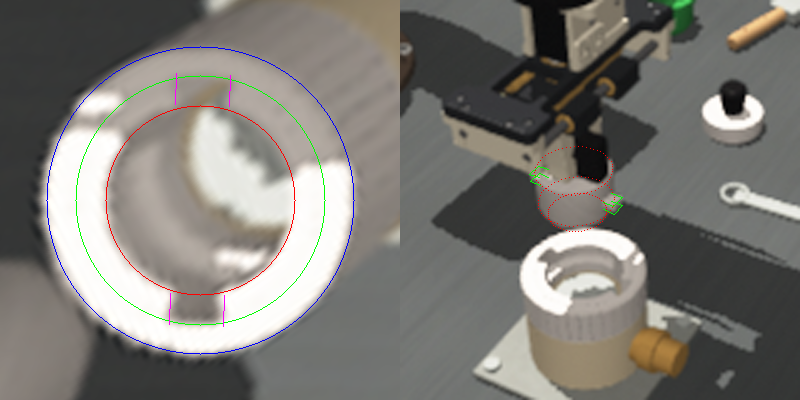

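```bash
python3 -m handwheel '[[[0.0022,0.0008,0.003,0,1],[0,0,0.008,0,1],[0,0,0.01,0,1],[0,0,0.01,0,1],[0,0,0.01,0,1],[0,0,0.01,0,1],[0,0,0.008,0,1],[0,0,0.005,0,1],[0,0,0.005,0,1],[0,0,0.004,0,1],[0,0,0.004,0,1],[0,0,0.003,0,1],[0,0,0,0,1],[0,0,0,0,1]]]'
python3 go.py .529 -.2224 .143 -1.6
```

```text
clock: 12.48
tool_pos: [0.5292, -0.2228, 0.1493]
orientation: [180.0, -0.0, -1.6]
force: [0.0, -0.1, -3.5]
opening: 0.0159
t 12.48 pos [ 0.5292 -0.2228  0.1493] ori [180.   -0.   -1.6] q [ -3.3  15.7 -19.6   0.  -54.7  91.7] F [ 0.  -0.1 -3.5] M [-0.01 -0.02 -0.02] op 0.0159
shift [-0.0002 -0.0004  0.0063] yaw -0.0001
```

No contact with the bore so far. Lug undersides are about 5 mm above the ring face, so I continue gently.

```bash
python3 -m handwheel '[[[0,0,0.002,0,1],[0,0,0.002,0,1],[0,0,0.002,0,1],[0,0,0,0,1],[0,0,0,0,1]]]'
python3 -m handwheel '[[[0,0,0.001,0,1],[0,0,0.001,0,1],[0,0,0,0,1],[0,0,0,0,1]]]'
python3 -m handwheel '[[[0,0,0.001,0,1],[0,0,0.001,0,1],[0,0,0,0,1],[0,0,0,0,1]]]'
python3 go.py .529 -.2224 .125 -1.6
```

```text
clock: 12.9
tool_pos: [0.5291, -0.2228, 0.1431]
orientation: [-180.0, 0.0, -1.6]
force: [0.0, -0.4, -3.2]
opening: 0.0159
clock: 13.23
tool_pos: [0.5291, -0.2228, 0.1412]
orientation: [180.0, 0.0, -1.6]
force: [0.3, -0.3, -3.3]
opening: 0.016
clock: 13.57
tool_pos: [0.5292, -0.2228, 0.1392]
orientation: [-180.0, -0.0, -1.6]
force: [-0.1, -0.6, -3.1]
opening: 0.0158
t 13.57 pos [ 0.5292 -0.2228  0.1392] ori [-180.     -0.     -1.61] q [ -3.3  16.3 -20.3  -0.  -53.5  91.7] F [-0.1 -0.6 -3.1] M [-0.03 -0.07  0.02] op 0.0158
shift [-0.0002 -0.0004  0.0142] yaw -0.0001
```

```bash
python3 -m handwheel '[[[0,0,0.001,0,1],[0,0,0.001,0,1],[0,0,0.001,0,1],[0,0,0,0,1],[0,0,0,0,1]]]'
python3 -m handwheel '[[[0,0,0.002,0,1],[0,0,0.002,0,1],[0,0,0.002,0,1],[0,0,0,0,1],[0,0,0,0,1]]]'
python3 go.py .529 -.2224 .125 -1.6
```

```text
clock: 13.98
tool_pos: [0.5293, -0.2228, 0.1365]
orientation: [180.0, -0.0, -1.6]
force: [-1.7, 0.9, 3.2]
opening: 0.0156
clock: 14.4
tool_pos: [0.5293, -0.2228, 0.1304]
orientation: [180.0, -0.0, -1.6]
force: [-3.1, 2.4, 6.2]
opening: 0.016
t 14.4 pos [ 0.5293 -0.2228  0.1304] ori [ 1.7999e+02 -1.0000e-02 -1.6000e+00] q [ -3.3  16.8 -20.8   0.  -52.3  91.7] F [-3.1  2.4  6.2] M [ 0.8   1.1  -0.07] op 0.016
shift [-0.0003 -0.0004  0.0054] yaw 0.0001
```

```bash
python3 -m handwheel '[[[-0.0005,-0.0004,0.002,0,1],[0,0,0.002,0,1],[0,0,0.002,0,1],[0,0,0,0,1],[0,0,0,0,1]]]'
python3 go.py .529 -.2224 .125 -1.6
```

```text
clock: 14.82
tool_pos: [0.5292, -0.2228, 0.1249]
orientation: [180.0, -0.1, -1.6]
force: [-2.4, 0.7, 9.3]
opening: 0.0157
t 14.82 pos [ 0.5292 -0.2228  0.1249] ori [ 1.7995e+02 -6.0000e-02 -1.5800e+00] q [ -3.3  17.1 -21.3   0.1 -51.5  91.7] F [-2.4  0.7  9.3] M [ 0.41  1.17 -0.04] op 0.0157
shift [-0.0002 -0.0003 -0.0001] yaw 0.0004
```

```bash
python3 -m handwheel '[[[0,0,0.001,0,1],[0,0,0.0005,0,1],[0,0,0,0,1],[0,0,0,0,1]]]'
python3 go.py .529 -.2224 .125 -1.6
python3 -m handwheel '[[[0,0,0,0.04,1],[0,0,0,0.04,1],[0,0,0,0.04,1],[0,0,0,0.04,1],[0,0,0,0.04,1],[0,0,0,0,1]]]'
python3 go.py .529 -.2224 .125 -1.6
```

```text
clock: 15.15
tool_pos: [0.5293, -0.2227, 0.1236]
orientation: [180.0, -0.1, -1.6]
force: [-2.7, 0.4, 10.4]
opening: 0.0158
t 15.15 pos [ 0.5293 -0.2227  0.1236] ori [ 1.7995e+02 -8.0000e-02 -1.5800e+00] q [ -3.3  17.2 -21.3   0.1 -51.4  91.7] F [-2.7  0.4 10.4] M [0.43 1.24 0.05] op 0.0158
shift [-0.0003 -0.0003 -0.0014] yaw 0.0004
clock: 15.65
tool_pos: [0.5301, -0.2229, 0.124]
orientation: [180.0, -0.2, -13.2]
force: [-1.0, 0.6, 9.3]
opening: 0.0163
t 15.65 pos [ 0.5301 -0.2229  0.124 ] ori [179.96  -0.18 -13.16] q [ -3.3  17.2 -21.3   0.1 -51.3  80.1] F [-1.   0.6  9.3] M [0.04 0.65 0.01] op 0.0163
shift [-0.0012 -0.0003 -0.001 ] yaw -0.2018
```

```bash
python3 -m handwheel '[[[0,0,0,0.06,1],[0,0,0,0.06,1],[0,0,0,0.06,1],[0,0,0,0.06,1],[0,0,0,0.06,1],[0,0,0,0,1]]]'
python3 go.py .529 -.2224 .125 -1.6
python3 - <<'E'
from plant import vision
import cv2,numpy as np
s=vision.snapshot("scene");t=vision.snapshot("top")
cv2.imwrite("pics/f.png",np.hstack([cv2.resize(s["color"][220:340,210:330,::-1],(400,400)),cv2.resize(t["color"][160:320,320:480,::-1],(400,400))]))
E
```

```text
clock: 16.15
tool_pos: [0.5305, -0.2231, 0.1242]
orientation: [-180.0, -0.2, -30.4]
force: [-0.2, -0.5, 9.3]
opening: 0.0159
t 16.15 pos [ 0.5305 -0.2231  0.1242] ori [-179.97   -0.23  -30.41] q [ -3.3  17.2 -21.3   0.1 -51.3  62.8] F [-0.2 -0.5  9.3] M [-0.13  0.34 -0.04] op 0.0159
shift [-0.0016  0.0002 -0.0008] yaw -0.5029
```

View pics/f.png

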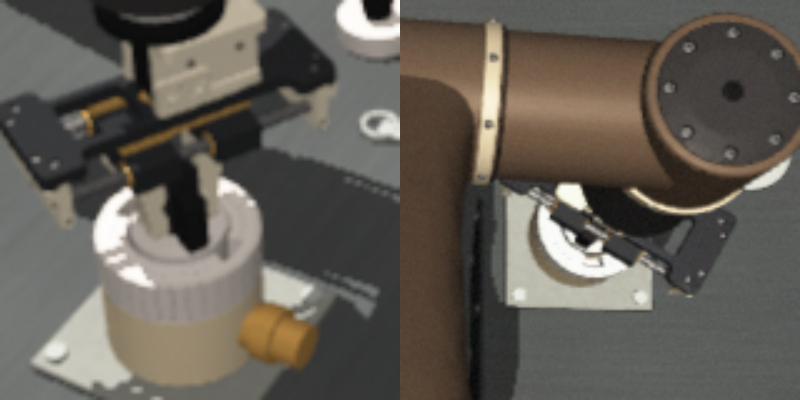

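```bash
python3 -m handwheel '[[[0,0,0.0003,0.06,1],[0,0,0,0.06,1],[0,0,0,0.06,1],[0,0,0,0.06,1],[0,0,0,0.06,1],[0,0,0,0.06,1],[0,0,0,0.06,1],[0,0,0,0,1]]]'
python3 go.py .529 -.2224 .125 -1.6
python3 -m handwheel '[[[0,0,0,0.06,1],[0,0,0,0.06,1],[0,0,0,0.06,1],[0,0,0,0.06,1],[0,0,0,0.06,1],[0,0,0,0.06,1],[0,0,0,0.06,1],[0,0,0,0.06,1],[0,0,0,0,1]]]'
python3 go.py .529 -.2224 .125 -1.6
```

```text
clock: 16.92
tool_pos: [0.5306, -0.2231, 0.124]
orientation: [-179.9, -0.2, -54.5]
force: [-0.1, -1.7, 10.0]
opening: 0.0157
t 16.92 pos [ 0.5306 -0.2231  0.124 ] ori [-179.87   -0.21  -54.48] q [ -3.3  17.2 -21.3   0.1 -51.3  38.7] F [-0.1 -1.7 10. ] M [-0.22  0.24 -0.  ] op 0.0157
shift [-0.0015  0.0008 -0.001 ] yaw -0.923
clock: 17.67
tool_pos: [0.5306, -0.2231, 0.124]
orientation: [-179.8, -0.1, -82.0]
force: [-1.1, -0.9, 8.9]
opening: 0.016
t 17.67 pos [ 0.5306 -0.2231  0.124 ] ori [-1.7979e+02 -1.3000e-01 -8.1980e+01] q [ -3.3  17.2 -21.3   0.1 -51.3  11.2] F [-1.1 -0.9  8.9] M [-0.23  0.22  0.01] op 0.016
shift [-0.001   0.0015 -0.001 ] yaw -1.4029
```

Turned 1.40 rad. Feel for the stop in small steps.

```bash
for i in 1; do :; done
python3 -m handwheel '[[[0,0,0,0.04,1],[0,0,0,0.04,1],[0,0,0,0.04,1],[0,0,0,0,1]]]' >/dev/null; python3 go.py .529 -.2224 .125 -1.6
python3 -m handwheel '[[[0,0,0,0.04,1],[0,0,0,0.02,1],[0,0,0,0,1]]]' >/dev/null; python3 go.py .529 -.2224 .125 -1.6
python3 -m handwheel '[[[0,0,0,0.03,1],[0,0,0,0,1],[0,0,0,0,1]]]' >/dev/null; python3 go.py .529 -.2224 .125 -1.6
```

```text
t 18.0 pos [ 0.5306 -0.2231  0.124 ] ori [-1.7978e+02 -1.0000e-01 -8.8780e+01] q [ -3.3  17.2 -21.3   0.1 -51.3   4.4] F [-0.8 -0.3  9.9] M [-0.14  0.2   0.04] op 0.0157
shift [-0.0008  0.0016 -0.001 ] yaw -1.5216
t 18.25 pos [ 0.5306 -0.2231  0.124 ] ori [-1.7977e+02 -9.0000e-02 -9.2150e+01] q [ -3.3  17.2 -21.3   0.1 -51.3   1.1] F [ 0.2 -1.5  9.5] M [-0.15  0.19  0.06] op 0.0161
shift [-0.0007  0.0016 -0.0011] yaw -1.5805
t 18.5 pos [ 0.5302 -0.2231  0.1239] ori [-1.7981e+02 -8.0000e-02 -9.3790e+01] q [ -3.3  17.2 -21.3   0.1 -51.3  -0.6] F [-2.5 -0.5 10.3] M [0.03 0.56 0.2 ] op 0.0158
shift [-0.0006  0.0013 -0.0011] yaw -1.6091
```

```bash
python3 -m handwheel '[[[0,0,0,0.03,1],[0,0,0,0,1],[0,0,0,0,1]]]' >/dev/null; python3 go.py .529 -.2224 .125 -1.6
python3 -m handwheel '[[[0,0,0,0.03,1],[0,0,0,0,1],[0,0,0,0,1]]]' >/dev/null; python3 go.py .529 -.2224 .125 -1.6
```

```text
t 18.75 pos [ 0.5296 -0.2229  0.1239] ori [-1.7988e+02 -6.0000e-02 -9.5500e+01] q [ -3.3  17.2 -21.3   0.1 -51.3  -2.3] F [-4.   1.1 11.1] M [0.46 1.33 0.4 ] op 0.0159
shift [-0.0005  0.0006 -0.0012] yaw -1.6389
t 19.0 pos [ 0.5295 -0.223   0.1238] ori [-1.7989e+02 -8.0000e-02 -9.7170e+01] q [ -3.3  17.2 -21.3   0.1 -51.3  -4. ] F [-4.8  0.5 11.8] M [0.27 1.34 0.78] op 0.0161
shift [-0.0005  0.0005 -0.0012] yaw -1.6681
```

```bash
python3 -m handwheel '[[[0,0,0,-0.03,1],[0,0,0,0,1]]]' >/dev/null; python3 go.py .529 -.2224 .125 -1.6
python3 -m handwheel '[[[0,0,-0.001,0,1],[0,0,-0.001,0,1],[0,0,-0.001,0,1],[0,0,0,0,1],[0,0,0,0,1]]]' >/dev/null; python3 go.py .529 -.2224 .125 -1.6
python3 -m handwheel '[[[0,0,-0.001,0,1],[0,0,-0.001,0,1],[0,0,-0.001,0,1],[0,0,0,0,1],[0,0,0,0,1]]]' >/dev/null; python3 go.py .529 -.2224 .125 -1.6
```

```text
t 19.17 pos [ 0.5295 -0.223   0.1238] ori [-1.7988e+02 -7.0000e-02 -9.5410e+01] q [ -3.3  17.2 -21.3   0.1 -51.3  -2.2] F [-4.   0.1 12.3] M [0.19 1.31 0.15] op 0.0161
shift [-0.0005  0.0005 -0.0012] yaw -1.6374
t 19.58 pos [ 0.5295 -0.2229  0.1261] ori [-1.799e+02 -5.000e-02 -9.553e+01] q [ -3.3  17.1 -21.2   0.1 -51.7  -2.3] F [-0.4 -1.7  7.7] M [-0.63  0.37  0.18] op 0.016
shift [-0.0004  0.0005  0.0011] yaw -1.6394
t 20.0 pos [ 0.5294 -0.2228  0.129 ] ori [-1.7991e+02 -4.0000e-02 -9.5550e+01] q [ -3.3  16.9 -21.    0.  -52.   -2.3] F [ 1.7 -3.9  4.7] M [-1.82 -0.68  0.22] op 0.016
shift [-0.0003  0.0005  0.004 ] yaw -1.6398
```

```bash
python3 -m handwheel '[[[0,0,-0.001,0,1],[0,0,-0.001,0,1],[0,0,0,0,1],[0,0,0,0,1]]]' >/dev/null; python3 go.py .529 -.2224 .131 -1.6
python3 -m handwheel '[[[0,0,-0.0007,0,1],[0,0,0,0,1],[0,0,0,0,1]]]' >/dev/null; python3 go.py .529 -.2224 .125 -1.6
```

```text
t 20.33 pos [ 0.5294 -0.2227  0.1308] ori [-1.7992e+02 -3.0000e-02 -9.5550e+01] q [ -3.3  16.8 -20.9   0.  -52.3  -2.3] F [ 1.8 -5.2  4.4] M [-1.88 -0.84  0.24] op 0.0159
shift [-0.0003  0.0004 -0.0002] yaw -1.6398
t 20.58 pos [ 0.5293 -0.2227  0.1312] ori [-1.7993e+02 -2.0000e-02 -9.5560e+01] q [ -3.3  16.7 -20.8   0.  -52.4  -2.3] F [ 3.6 -4.6  1.3] M [-2.11 -1.27  0.19] op 0.0161
shift [-0.0003  0.0004  0.0062] yaw -1.6399
```

```bash
python3 -m handwheel '[[[0,0,0,-0.04,1],[0,0,0,-0.04,1],[0,0,0,0,1],[0,0,0,0,1]]]' >/dev/null; python3 go.py .529 -.2224 .131 -1.6
python3 -m handwheel '[[[0,0,0,0.04,1],[0,0,0,0.02,1],[0,0,0,0,1]]]' >/dev/null; python3 go.py .529 -.2224 .125 -1.6
```

```text
t 20.92 pos [ 0.5289 -0.2222  0.1312] ori [-1.7997e+02  1.0000e-02 -9.1060e+01] q [ -3.3  16.7 -20.8  -0.  -52.4   2.2] F [ 1.7 -1.3  4.5] M [-0.66 -0.58  0.12] op 0.0157
shift [ 0.0002 -0.0001  0.0002] yaw -1.5614
t 21.17 pos [ 0.5289 -0.2221  0.1312] ori [-1.7998e+02  2.0000e-02 -9.4520e+01] q [ -3.3  16.7 -20.8  -0.  -52.4  -1.3] F [ 1.4 -1.   4.8] M [-0.18 -0.57  0.1 ] op 0.0159
shift [ 0.0003 -0.0002  0.0062] yaw -1.6218
```

```bash
python3 -m handwheel '[[[0,0,0,-0.04,1],[0,0,0,-0.04,1],[0,0,0,-0.03,1],[0,0,0,0,1],[0,0,0,0,1]]]' >/dev/null; python3 go.py .529 -.2224 .131 -1.6
python3 -m handwheel '[[[0,0,0,-0.03,1],[0,0,0,0,1],[0,0,0,0,1]]]' >/dev/null; python3 go.py .529 -.2224 .125 -1.6
```

```text
t 21.58 pos [ 0.5292 -0.222   0.1312] ori [-1.7994e+02  3.0000e-02 -8.8210e+01] q [ -3.3  16.7 -20.8  -0.  -52.4   5.1] F [3.4 1.5 5.1] M [ 0.53 -1.28 -0.5 ] op 0.0161
shift [0.0004 0.0002 0.0002] yaw -1.5116
t 21.83 pos [ 0.5292 -0.2221  0.1312] ori [-1.7994e+02  2.0000e-02 -8.6520e+01] q [ -3.3  16.7 -20.8  -0.  -52.4   6.8] F [4.1 3.5 3.1] M [ 0.8  -1.63 -0.86] op 0.016
shift [0.0003 0.0002 0.0062] yaw -1.4821
```

```bash
python3 -m handwheel '[[[0,0,0,0.04,1],[0,0,0,0.04,1],[0,0,0,0,1],[0,0,0,0.0,0.7],[0,0,0,0,0.5],[0,0,0,0,0.3],[0,0,0,0,0],[0,0,0,0,0],[0,0,0,0,0],[0,0,0,0,0],[0,0,0,0,0],[0,0,0,0,0],[0,0,0,0,0],[0,0,0,0,0]]]'; python3 go.py .529 -.2224 .2 -1.6
python3 -m handwheel '[[[0,0,-0.005,0,0],[0,0,-0.01,0,0],[0,0,-0.01,0,0],[0,0,-0.015,0,0],[0,0,-0.02,0,0],[0,0,-0.02,0,0],[0,0,-0.02,0,0],[0,0,-0.02,0,0],[0,0,-0.01,0,0],[0,0,0,0,0]]]'
python3 go.py .4 .1 .26
```

```text
clock: 23.0
tool_pos: [0.5287, -0.2224, 0.1312]
orientation: [-180.0, 0.0, -91.0]
force: [-0.4, -0.2, 0.3]
opening: 0.0832
t 23.0 pos [ 0.5287 -0.2224  0.1312] ori [-180.      0.    -90.98] q [ -3.3  16.7 -20.9  -0.  -52.4   2.3] F [-0.4 -0.2  0.3] M [ 0.1   0.03 -0.02] op 0.0832
shift [ 0.     -0.0003 -0.0688] yaw -1.56
clock: 23.83
tool_pos: [0.53, -0.2227, 0.2648]
orientation: [-179.7, -0.1, -91.0]
force: [0.8, 0.4, 0.1]
opening: 0.0877
t 23.83 pos [ 0.53   -0.2227  0.2648] ori [-1.7968e+02 -6.0000e-02 -9.0970e+01] q [ -3.3  10.2 -10.7   0.  -68.8   2.3] F [0.8 0.4 0.1] M [ 0.07 -0.15  0.01] op 0.0877
shift [-0.3205  0.1354  0.0038] yaw None
```

```bash
python3 -m handwheel '[[[-0.01,0,0,0,0],[-0.025,0,0,0,0],[-0.025,0,0,0,0],[-0.025,0,0,0,0],[-0.025,0,0,0,0],[-0.025,0,0,0,0],[-0.025,0,0,0,0],[-0.025,0,0,0,0],[-0.025,0,0,0,0],[-0.025,0,0,0,0],[-0.025,0,0,0,0],[-0.02,0,0,0,0],[-0.01,0,0,0,0],[0,0,0,0,0],[0,0,0,0,0]]]'
python3 - <<'E'
from fit import *
c=[.529,-.2224]
for zb in (.062,.067,.075):
    r=fitbar(c,zb); print(zb,r,np.degrees(r[0][2]))
s=vision.snapshot("scene");t=vision.snapshot("top")
cv2.imwrite("pics/g.png",np.hstack([cv2.resize(s["color"][230:350,210:330,::-1],(400,400)),cv2.resize(t["color"][190:310,335:455,::-1],(400,400))]))
cv2.imwrite("pics/g2.png",s["color"][:,:,::-1])
E
```

```text
clock: 25.08
tool_pos: [0.5332, 0.0679, 0.2604]
orientation: [179.9, -0.0, -90.9]
force: [-1.0, -0.3, 0.1]
opening: 0.0878
0.062 (array([ 0.52770121, -0.21925658,  1.63339388]), np.float64(260.14286024305557), [np.float64(420.4), np.float64(170.06666666666666)]) 93.5865754213454
0.067 (array([ 0.52862886, -0.22039586, -1.5091874 ]), np.float64(270.60440809461807), [np.float64(456.1777777777778), np.float64(170.33333333333331)]) -86.4700686853583
0.075 (array([ 0.53004669, -0.2225374 , -1.496503  ]), np.float64(379.8996690538194), [np.float64(520.3555555555556), np.float64(171.13333333333333)]) -85.74330584840133
```

View pics/g.png

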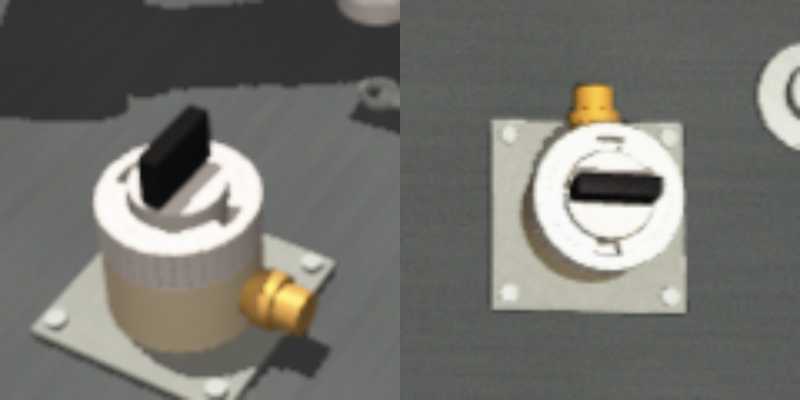

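View pics/g2.png

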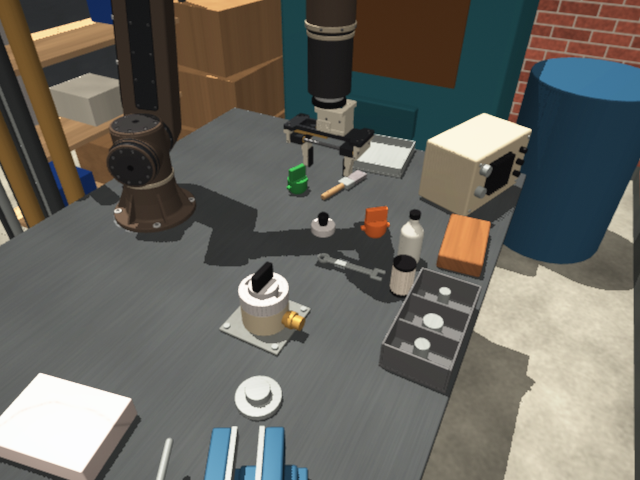

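Run:
```python
from plant import close_job, telemetry
print(telemetry.get_obs()["force"]); print(close_job())
```

```text
[ 0.07292918 -1.00389864 -0.42326869]
the job is handed in; nothing more can be done
None
```

The bayonet cap is in the ring on the coolant filter and, by my checks, locked. I let go of it and handed the job in at about 25 s.

**What I did:** I gripped the cap by its bar and set the lugs into the notches, which lie about 1.6° clockwise of world x. I pushed it in against the spring and turned it clockwise to the stop, which I felt at about 1.6 rad. Then I eased it up until the lift stopped, released it and moved the arm away.

**Checks that agreed:**
- **Height:** the tool height at the end of the rise put the cap's origin at about 67 mm, the locked height.
- **Lock:** at that height the cap resisted turning both ways, at about 1.5 rad and at the stop. The stop was felt before the rise and I did not push against it again afterwards.
- **Final pictures:** the cap sits in the ring with its bar across the notches, and nothing else appears to have moved.

**Check that did not settle it:** the camera fit of the bar fitted slightly better at 62 mm (part turned) than at 67 mm (locked), though its centre matched the ring better at 67 mm. I relied on the height and turning checks instead.

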